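# Moulds onto the baking sheet, sheet into the rack

### The job

Unstack the nested steel moulds and stand them all, upright and side by side, on the empty baking sheet that lies on the worktop. Then slide the loaded sheet fully home into the rack, on the rail pair directly above the sheet that is already there. Leave that other sheet and the things round about where they are.

Things in the scene. Friction and masses are not known exactly. Their poses are not given: they have to be found in the camera images.
- rack: Steel tray rack fixed to the worktop, 218 (x) by 164 (y) by 238 mm high, open at its front (-y), open between the rails. Origin: centre of the underside; sheets go in along its +y. Three pairs of rails; ledges reach from 73 to 95 mm either side of the middle; upright guides on them leave 7 mm of play each side of a sheet; rails begin at y = -82 mm
- home_low (a point): Where the origin of a sheet is when fully home on the lowest rail pair: middle of the rack, level with the ledge tops, 45 mm above the worktop. Its back edge then meets a stop bar (4 to 26 mm above the ledges) 88 mm behind this point. Axes as rack
- home_mid (a point): The same for the middle rail pair, 125 mm above the worktop
- home_high (a point): The same for the highest rail pair, 205 mm above the worktop. The only parts above it are two thin side bars and a rear bar, 226 to 238 mm above the worktop
- sheet: The loose empty baking sheet on the worktop, handle pointing away from the rack: aluminium sheet of 120 g, 176 (x) by 176 (y) mm, floor 3 mm thick, rim 10 mm high, 4 mm thick all round; a 60 mm wide tongue joins its front (-y) edge to an upright grip plate. Origin: centre of the underside; x across, y to the rear edge, z up
- sheet_grip (a point): Middle of the top edge of the dark upright grip plate of sheet: plate 60 (x) by 10 (y) mm, 40 mm high, from the underside of the sheet up; it lies 128 mm in front (-y) of the sheet's origin. Axes as sheet
- occ_low: A second, empty sheet with the same floor, rim and origin as sheet but no tongue or grip plate, 200 g, already home on the lowest rail pair. Exactly one of occ_low and occ_mid is present
- occ_mid: A second, empty sheet with the same floor, rim and origin as sheet but no tongue or grip plate, 200 g, already home on the middle rail pair. Exactly one of occ_low and occ_mid is present
- mould_a: Loose steel mould, a conical cup open at the top: 42 mm high, 44 mm across the foot, 60 mm across the rim, wall 2.5 mm, straight collar 60 mm across round the upper 20 mm; 30 g. Origin: centre of the underside, z to the rim. Bottom one of the first stack, on the worktop. Nested moulds sit 20 mm apart, collar on rim, with 1 to 2 mm of play
- mould_b: Loose steel mould, a conical cup open at the top: 42 mm high, 44 mm across the foot, 60 mm across the rim, wall 2.5 mm, straight collar 60 mm across round the upper 20 mm; 30 g. Origin: centre of the underside, z to the rim. Absent in some starts; nested in mould_a
- mould_c: Loose steel mould, a conical cup open at the top: 42 mm high, 44 mm across the foot, 60 mm across the rim, wall 2.5 mm, straight collar 60 mm across round the upper 20 mm; 30 g. Origin: centre of the underside, z to the rim. Stands on the worktop, alone or as the bottom one of a second stack
- mould_d: Loose steel mould, a conical cup open at the top: 42 mm high, 44 mm across the foot, 60 mm across the rim, wall 2.5 mm, straight collar 60 mm across round the upper 20 mm; 30 g. Origin: centre of the underside, z to the rim. Absent in some starts; nested in mould_c
- nut_jar: Bystander: loose jar with a golden lid, 67 mm across, 90 mm high, origin under its centre
- mill: Bystander: loose brown pepper mill, 58 mm across, 125 mm high, origin under its centre
- tumbler: Bystander: loose drinking glass, 85 mm across, 88 mm high, origin under its centre

How it is judged:
By the outcome, as a careful person would: the job done as asked, in the order asked, and still so for the second after the job is handed in, with the robot touching nothing.
Of occ_low, occ_mid only 1 to 1 are there at a start; the rules pass over those that are not, and their reading is None.
Of mould_b, mould_d only 1 to 2 are there at a start; the rules pass over those that are not, and their reading is None.
At some moment in a run one of sheet may be knocked a few centimetres aside while the robot is not near it.
It also fails if it takes over 208 s, if anything falls off the work surface, if the arm or the gripper's body presses on something with over 40 N, if the wrist force passes 120 N, or if a joint passes its speed limit or range.

### The arm

A 6-joint arm with a two-finger parallel gripper is mounted at the origin on a cart in front of the work surface, level with it; the furniture and walls round the work are solid. World frame = base frame: x ahead of the robot, y to its left, z up, the work surface at z = 0. Lengths are in m, angles in degrees, forces in N, time in s.
With the tool pointing down it reaches from about 0.375 to 0.9 m from the base axis. Payload 3.1 kg.
Tool frame: the origin (TCP) lies on the centre line of the jaws, within the pads' length; the fingertips stand 22 mm ahead of it and the grasp point (between the pads) lies 3 mm ahead of it; z points along the fingers, y is the line along which they close (so a half turn about z gives the same grasp; the last joint's range is limited). The gripper opens to 87 mm and grips with 3 to 60 N. Pads are 19 mm wide; open, the fingers measure 117 mm over their backs; the gripper's body (75 mm by 190 mm) begins 51 mm behind the grasp point.
Start: joints at [-76.003, 30.224, 82.088, -0, 67.689, -10.227], TCP at [0.256, -0.57, 0.245] pointing down, gripper open.
Joint ranges: [-176.69, 176.69], [-43.24, 126.21], [12.49, 139.97], [-82, 262], [0, 151.66], [-163.58, 163.58]. Speed limits (degrees/s): [159.86, 159.86, 180, 180, 180, 180].

### API

Orientations are given as a 3x3 rotation matrix whose columns are the frame's x, y, z axes.
In Python, from rig import * gives the robot as it stands.
- The arm moves only by the shell command python3 -m jog 'ROWS'. ROWS is text: rows parted by semicolons, each of 7 numbers parted by spaces: the shift along the tool's x, y, z in mm, then the turn, a rotation vector about the tool's x, y, z in rad, then the finger opening in mm, from 0 to 87. In form: tx ty tz ax ay az fingers; .... A call has 1 to 12 rows; each row shifts and turns the commanded pose from where the row before left it, along the tool's axes as they then stand; what a row does not reach is not made up. A row lasts 1/8 s, in which the tool goes at most 62.5 mm and 10.7 degrees, less where a joint would pass 70% of its speed; a pose out of reach is approached as far as the arm can. A call with a gripper value outside its range is refused whole. The fingers move at their own pace and stop on an object; the grip force is fixed at half the most. Time passes only in rows, so rows that do not move let the fingers close. It gives the time, the measured TCP pose, the force, the opening and the grip force at its end, in the units of the state.
- read_state(): the state, without advancing time (a new reading comes with each control period).
- capture(name): name is "scene" or "top"; returns a dict with "color" (420x560x3 uint8, red, green, blue), "camera_matrix" (3x3 intrinsics, pixels), "distortion" ([k1, k2, p1, p2, k3] as OpenCV has them; the pictures are not rectified), "R" (3x3) and "t" (3): a world point X has camera coordinates R X + t. Camera axes: x right, y down, z forward; pixel columns grow to the right and rows downward; lengths in m; the calibration is good to about 2 mm. A picture is of the moment at which its call begins. There is no depth.
- hand_in(): hands the job in; it is judged then, once.
Trained networks look in the newest picture that a camera, given by its name, has taken for a name from the list of things; names that differ only in an ending like _2 or _b are one class to them, and where a whole thing is asked for, a point or a joint stands for the part that bears it (a point fixed in the world has none). Each returns a list of dicts, best first, with "conf" (0 to 1); they miss things now and then, are a little off and sometimes report something else, mostly with a low value. They report only what shows in the picture. A call takes as long as a camera call.
- find_in(camera, target): "at" ([x, y, z] in m, in world coordinates, good to about 4 mm: the middle of the surface that is visible of it).
- trace(camera, target): "pixels" (420x560 bool, what is visible of it).
- place_of(camera, target): "at" ([x, y, z] in m, in world coordinates, good to about 4 mm: a listed point, or the origin of a listed thing).
The state is a dict: "time_s": time; "joint_positions": joint angles; "qvel": joint speeds; "tau": joint torques, N m; "position": TCP position; "tcp_rot": TCP orientation; "force": force on the tool from outside, world axes, zero at the start; "moment": the same for the moment, N m; "opening": opening from 0.0 (shut) to 1.0 (fully open); "grasp_force": force on a finger pad.
Only numpy, scipy, OpenCV 4.12 (cv2) and the standard library are available. Lean on these libraries where they do the work, as an engineer would, in place of code of your own. Each camera call takes 0.05 s, during which the arm holds its last target. There are 200 camera calls.

## Working session

There is one attempt and no reset: what is moved stays moved. The work goes in short steps, Python scripts to look and compute and a shell command to move; the robot and the scene stay as the last step left them, time stands still between calls to the robot, and variables do not carry over. Pictures are saved under pics/ and viewed, at most 14 in all, crops included, and the job is handed in when it is done.

```bash
mkdir -p pics; ls; python3 - <<'E'
from rig import *
import cv2,numpy as np
for c in("scene","top"):
    d=capture(c);cv2.imwrite(f"pics/{c}0.png",d["color"][:,:,::-1])
    print(c,np.round(d["t"],3).tolist(),np.round(d["R"],3).tolist(),d["camera_matrix"][0][0],d["distortion"])
    for n in["rack","home_low","home_mid","home_high","sheet","sheet_grip","occ_low","occ_mid","mould_a","nut_jar","mill","tumbler"]:
        print(n,[(np.round(r["at"],3).tolist(),round(r["conf"],2)) for r in place_of(c,n)][:5])
E
```

```text
pics
scene [0.598, 0.207, 1.038] [[-0.738, -0.675, -0.001], [-0.273, 0.3, -0.914], [0.617, -0.674, -0.405]] 440.697460628581 [-0.05120652  0.          0.          0.          0.        ]
rack [([0.508, 0.451, 0.0], 0.6)]
home_low [([0.458, 0.058, 0.041], 0.25)]
home_mid []
home_high [([0.503, 0.434, 0.204], 0.94), ([0.541, -0.066, 0.018], 0.54)]
sheet [([0.469, 0.187, 0.001], 0.84)]
sheet_grip [([0.458, 0.057, 0.04], 0.65)]
occ_low []
occ_mid [([0.504, 0.436, 0.126], 0.69)]
mould_a [([0.543, -0.064, 0.02], 0.74), ([0.44, -0.08, -0.001], 0.68), ([0.442, -0.078, 0.016], 0.59), ([0.461, 0.057, 0.04], 0.28)]
nut_jar [([0.688, -0.09, 0.002], 0.56)]
mill [([0.47, 0.189, 0.0], 0.59)]
tumbler [([0.471, 0.186, 0.001], 0.65), ([0.434, 0.646, 0.001], 0.61)]
top [0.3, 0.56, 1.338] [[-0.018, -0.999, -0.03], [-0.995, 0.021, -0.096], [0.096, 0.028, -0.995]] 412.4606906313201 [-0.10179392  0.          0.          0.          0.        ]
rack []
home_low []
home_mid []
home_high []
sheet [([0.467, 0.188, -0.0], 0.93)]
sheet_grip [([0.457, 0.058, 0.037], 0.72), ([0.543, -0.068, 0.001], 0.71)]
occ_low [([0.434, 0.643, 0.001], 0.22)]
occ_mid [([0.498, 0.437, 0.12], 0.98), ([0.444, -0.082, -0.002], 0.55)]
mould_a [([0.54, -0.065, 0.022], 0.66), ([0.543, -0.067, 0.001], 0.59), ([0.441, -0.079, 0.021], 0.5), ([0.442, -0.078, -0.001], 0.34)]
nut_jar [([0.687, -0.091, -0.002], 0.86), ([0.456, 0.056, 0.039], 0.48)]
mill [([0.676, 0.208, 0.001], 0.52)]
tumbler [([0.433, 0.644, 0.002], 0.91)]
```

View pics/scene0.png

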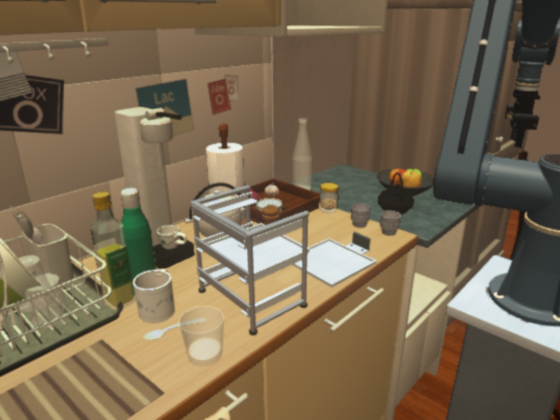

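View pics/top0.png

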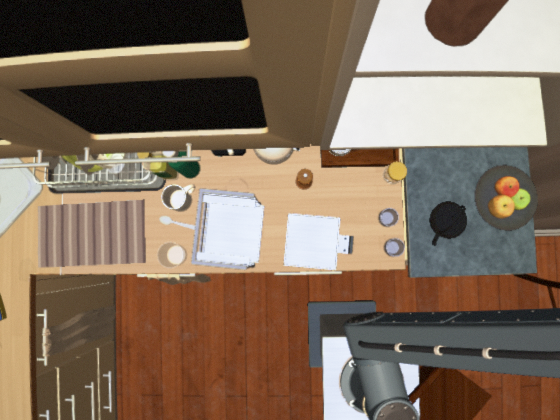

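The scene view shows the rack (px 195-310, 185-335) with a sheet on its middle rails. The loose sheet is at (338,260), with its grip at (360,242). There are two mould stacks at (360,215) and (390,222). Next I'll rectify the pictures and measure yaw.

```bash
cat > h.py <<'E'
from rig import *
import cv2,numpy as np
def ortho(d,z,x0,x1,y0,y1,s=1000):  # image: cols = -y (left=+y), rows = -x ; s px/m
    nx,ny=int((x1-x0)*s),int((y1-y0)*s)
    X=x1-np.arange(nx)/s; Y=y1-np.arange(ny)/s
    P=np.stack([np.repeat(X,ny),np.tile(Y,nx),np.full(nx*ny,z)],1)
    p,_=cv2.projectPoints(P,cv2.Rodrigues(np.array(d["R"]))[0],np.array(d["t"]),np.array(d["camera_matrix"]),np.array(d["distortion"]))
    m=p.reshape(nx,ny,2).astype(np.float32)
    return cv2.remap(np.ascontiguousarray(d["color"]).astype(np.uint8),m[...,0],m[...,1],cv2.INTER_CUBIC)[:,:,::-1]
def tr(d,uv,z):
    q=cv2.undistortPoints(np.array(uv,float).reshape(-1,1,2),np.array(d["camera_matrix"]),np.array(d["distortion"])).reshape(-1,2)
    R=np.array(d["R"]);t=np.array(d["t"]);c=-R.T@t;v=np.c_[q,np.ones(len(q))]@R
    return c+v*((z-c[2])/v[:,2])[:,None]
def rect(cam,d,name,z):
    for r in trace(cam,name)[:2]:
        m=np.array(r["pixels"]).astype(np.uint8)
        c=max(cv2.findContours(m,cv2.RETR_EXTERNAL,cv2.CHAIN_APPROX_NONE)[0],key=len).reshape(-1,2)
        P=tr(d,c,z)[:,:2]*1000
        b=cv2.minAreaRect(P.astype(np.float32))
        print(cam,name,round(r["conf"],2),m.sum(),np.round(b[0],1),np.round(b[1],1),round(b[2],2))
E
python3 - <<'E'
from h import *
t=capture("top");s=capture("scene")
for n in("sheet","occ_mid"):
    z=.01 if n=="sheet" else .135
    rect("top",t,n,z);rect("scene",s,n,z)
rect("top",t,"sheet_grip",.04)
a=ortho(t,.238,.36,.66,.28,.58);b=ortho(s,.238,.36,.66,.28,.58)
cv2.imwrite("pics/ort.png",cv2.resize(np.hstack([a,b]),None,fx=1.3,fy=1.3))
k=s["color"][190:250,330:420][:,:,::-1];k=cv2.resize(k,None,fx=6,fy=6,interpolation=2)
cv2.imwrite("pics/st.png",k)
st=read_state();print(np.round(st["tcp_rot"],3),st["position"],st["time_s"])
E
```

```text
top sheet 0.93 3070 [466.3 161.7] [228.6 178.7] 84.89
scene sheet 0.64 2465 [457.2 149.9] [277.1 188.2] 83.07
top occ_mid 0.9 2946 [500.2 434. ] [179.7 175.8] 84.23
scene occ_mid 0.68 1871 [456.7 425.7] [150.4  92.9] 82.46
scene occ_mid 0.19 6866 [529.3 395.9] [301.6 699. ] 55.26
top sheet_grip 0.72 3007 [463.8 164.4] [223.2 174.4] 83.59
[[ 0.912  0.41   0.   ]
 [ 0.41  -0.912 -0.   ]
 [ 0.     0.    -1.   ]] [ 0.25646917 -0.56994514  0.24456337] 1.65
```

View pics/ort.png

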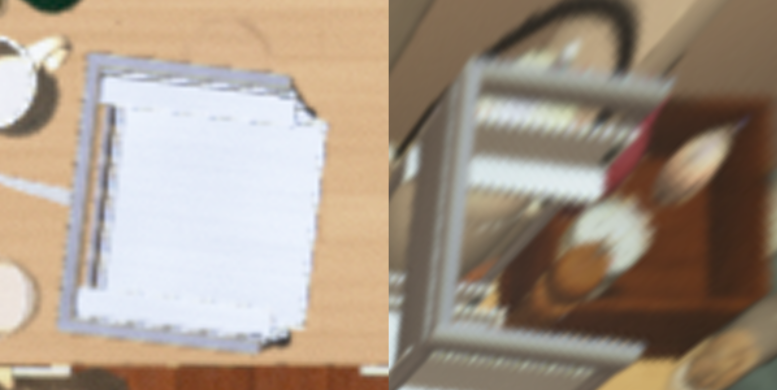

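View pics/st.png

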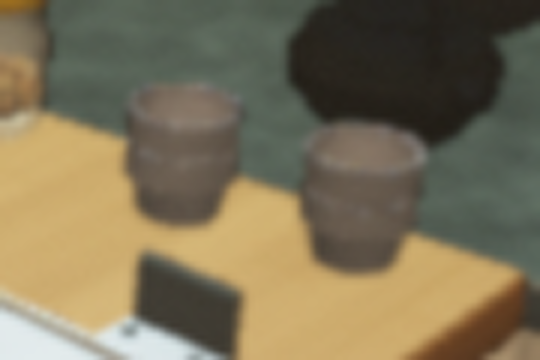

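The stack crop shows two nested moulds in each stack, with a collar seam visible on both, so there are 4 moulds. In the rack ortho the rear-bar corners are at (92,53) and (60,328). That gives a rack yaw of about -6.8° and its centre near (0.503, 0.437). The free level directly above the other sheet is home_high.

```bash
cat > go.py <<'E'
import sys;from rig import *;import numpy as np
# go.py x y z phi [x y z phi ...] (mm,deg): per waypoint: turn (rad about tool z), then shift in tool axes after the turn
s=read_state();p=np.array(s["position"])*1000;R=np.array(s["tcp_rot"])
print("t",s["time_s"],"p",np.round(p,1),"phi",round(np.degrees(np.arctan2(R[1,0],R[0,0])),2),"tilt",np.round(R[:,2],3),"F",np.round(s["force"],1),"op",round(s["opening"]*87,1),"gf",round(s["grasp_force"],1))
v=list(map(float,sys.argv[1:]));f=np.arctan2(R[1,0],R[0,0])
for i in range(0,len(v),4):
    t=np.array(v[i:i+3]);g=np.radians(v[i+3]);d=t-p
    print("turn az",round(-(g-f),3),"shift",np.round([np.cos(g)*d[0]+np.sin(g)*d[1],np.sin(g)*d[0]-np.cos(g)*d[1],-d[2]],1));p=t;f=g
E
python3 go.py 442 -79 180 40 442 -79 67 40
python3 - <<'E'
import numpy as np
o=np.array([468,187.5]);a=np.radians(-5)
for i in(-41,41):
  for j in(-41,41): print(i,j,o+[i*np.cos(a)-j*np.sin(a),i*np.sin(a)+j*np.cos(a)])
E
```

```text
t 1.65 p [ 256.5 -569.9  244.6] phi 24.22 tilt [ 0. -0. -1.] F [-0.3  0.1 -0.2] op 86.8 gf 0.0
turn az -0.275 shift [ 457.7 -256.8   64.6]
turn az -0.0 shift [  0.   0. 113.]
-41 -41 [423.58263193 150.22940283]
-41 41 [430.72940283 231.91736807]
41 -41 [505.27059717 143.08263193]
41 41 [512.41736807 224.77059717]
```

```bash
python3 -m jog '0 0 0 0 0 -0.138 87;0 0 0 0 0 -0.138 87;46 -26 6 0 0 0 87;46 -26 6 0 0 0 87;46 -26 6 0 0 0 87;46 -26 6 0 0 0 87;46 -26 6 0 0 0 87;46 -26 6 0 0 0 87;46 -26 6 0 0 0 87;46 -26 6 0 0 0 87;46 -26 6 0 0 0 87;44 -23 8 0 0 0 87'; python3 go.py 442 -79 67 40
```

```text
time_s: 3.15
position: [0.4426, -0.077, 0.1828]
tcp_rot: [[0.766, 0.643, 0.001], [0.643, -0.766, -0.001], [0.001, 0.001, -1.0]]
force: [0.7, -0.5, 0.4]
opening: 1.0
grasp_force: 0.0
t 3.15 p [442.6 -77.  182.8] phi 40.04 tilt [ 0.001 -0.001 -1.   ] F [ 0.7 -0.5  0.4] op 87.0 gf 0.0
turn az 0.001 shift [ -1.7   1.1 115.8]
```

```bash
python3 -m jog '-1 0 40 0 0 0 87;0 0 40 0 0 0 87;0 0 25 0 0 0 87;0 0 9 0 0 0 87;0 0 0 0 0 0 87;0 0 0 0 0 0 50;0 0 0 0 0 0 50;0 0 0 0 0 0 50;0 0 0 0 0 0 50;0 0 0 0 0 0 50;0 0 0 0 0 0 50'; python3 go.py 442 -79 120 40 424 150 120 40
```

```text
time_s: 4.53
position: [0.4414, -0.0794, 0.069]
tcp_rot: [[0.766, 0.643, 0.001], [0.643, -0.766, -0.001], [0.0, 0.001, -1.0]]
force: [0.5, 0.2, 5.7]
opening: 0.686
grasp_force: 30.0
t 4.525 p [441.4 -79.4  69. ] phi 40.04 tilt [ 0.001 -0.001 -1.   ] F [0.5 0.2 5.7] op 59.7 gf 30.0
turn az 0.001 shift [  0.7   0.1 -51. ]
turn az -0.0 shift [ 133.4 -187.    -0. ]
```

```bash
python3 -m jog '0 0 -6 0 0 0 50;0 0 -8 0 0 0 50;0 0 -15 0 0 0 50;0 0 -25 0 0 0 50;0 0 -25 0 0 0 50;0 0 0 0 0 0 50'; python3 - <<'E'
from h import *
t=capture("top");s=capture("scene")
for c in("top","scene"):
    for n in("mould_a","sheet"): print(c,n,[(np.round(r["at"],3).tolist(),round(r["conf"],2)) for r in place_of(c,n)][:6])
a=cv2.resize(s["color"][160:280,300:440][:,:,::-1],None,fx=4,fy=4,interpolation=2);cv2.imwrite("pics/l1.png",a)
E
python3 go.py 424 150 140 40
```

```text
time_s: 5.28
position: [0.442, -0.0795, 0.1492]
tcp_rot: [[0.765, 0.643, 0.004], [0.643, -0.765, -0.002], [0.002, 0.004, -1.0]]
force: [0.4, -0.1, -0.8]
opening: 0.686
grasp_force: 30.0
top mould_a [([0.445, -0.078, 0.1], 0.59), ([0.443, -0.08, 0.002], 0.45), ([0.539, -0.068, 0.001], 0.4)]
top sheet [([0.467, 0.19, 0.002], 0.77)]
scene mould_a [([0.445, -0.078, 0.098], 0.76), ([0.441, -0.081, 0.0], 0.62), ([0.543, -0.065, 0.018], 0.57)]
scene sheet [([0.472, 0.191, 0.004], 0.85)]
t 5.575 p [440.4 -78.9 146.8] phi 40.04 tilt [-0.002  0.001 -1.   ] F [-0.1  0.2  0.2] op 59.6 gf 30.0
turn az 0.001 shift [ 134.6 -185.9    6.8]
```

View pics/l1.png

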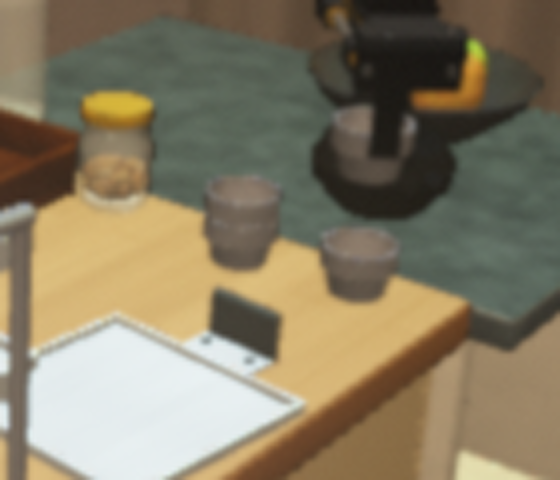

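```bash
python3 go.py 432 233 130 40 432 233 53 40; python3 -m jog '30 -41 3 0 0 0 50;40 -50 3 0 0 0 50;40 -50 3 0 0 0 50;40 -50 3 0 0 0 50;30 -40 0 0 0 0 50;14 -14 2 0 0 0 50;0 0 0 0 0 0 50'; python3 go.py 432 233 53 40
```

```text
t 5.575 p [440.4 -78.9 146.8] phi 40.04 tilt [-0.002  0.001 -1.   ] F [-0.1  0.2  0.2] op 59.6 gf 30.0
turn az 0.001 shift [ 194.  -244.4   16.8]
turn az -0.0 shift [ 0.  0. 77.]
time_s: 6.45
position: [0.4316, 0.2295, 0.133]
tcp_rot: [[0.764, 0.646, -0.001], [0.646, -0.764, -0.0], [-0.001, -0.0, -1.0]]
force: [-0.2, -0.5, 0.5]
opening: 0.692
grasp_force: 30.0
t 6.45 p [431.6 229.5 133. ] phi 40.23 tilt [-0.001 -0.    -1.   ] F [-0.2 -0.5  0.5] op 60.2 gf 30.0
turn az 0.004 shift [ 2.6 -2.4 80. ]
```

```bash
python3 -m jog '2 -2 30 0 0 0 50;0 0 30 0 0 0 50;0 0 14 0 0 0 50;0 0 5 0 0 0 50;0 0 0 0 0 0 50;0 0 0 0 0 0 87;0 0 0 0 0 0 87;0 0 0 0 0 0 87;0 0 -20 0 0 0 87;0 0 -40 0 0 0 87;0 0 -40 0 0 0 87;0 0 0 0 0 0 87'; python3 go.py 542 -66 150 40 542 -66 68 40;python3 - <<'E'
from h import *
t=capture("top");s=capture("scene")
for c in("top","scene"):
    for n in("mould_a","sheet"): print(c,n,[(np.round(r["at"],3).tolist(),round(r["conf"],2)) for r in place_of(c,n)][:6])
E
```

```text
time_s: 7.95
position: [0.4343, 0.2319, 0.1577]
tcp_rot: [[0.765, 0.644, 0.007], [0.644, -0.765, 0.002], [0.007, 0.003, -1.0]]
force: [-0.1, 1.0, -0.5]
opening: 0.996
grasp_force: 0.0
t 7.95 p [434.3 231.9 157.7] phi 40.06 tilt [ 0.007  0.002 -1.   ] F [-0.1  1.  -0.5] op 86.6 gf 0.0
turn az 0.001 shift [-109.   297.5    7.7]
turn az -0.0 shift [ 0.  0. 82.]
top mould_a [([0.542, -0.062, 0.022], 0.85), ([0.543, -0.07, 0.004], 0.46)]
top sheet [([0.469, 0.192, -0.001], 0.92), ([0.674, 0.206, -0.0], 0.53)]
scene mould_a [([0.438, 0.233, 0.002], 0.94), ([0.541, -0.065, 0.017], 0.71), ([0.442, -0.082, -0.002], 0.59)]
scene sheet [([0.469, 0.19, -0.003], 0.92), ([0.46, 0.057, 0.042], 0.41), ([0.502, 0.433, 0.205], 0.35)]
```

```bash
python3 -m jog '-18 50 0 0 0 0 87;-18 50 0 0 0 0 87;-18 50 0 0 0 0 87;-18 50 0 0 0 0 87;-18 50 0 0 0 0 87;-18 46 5 0 0 0 87;0 0 30 0 0 0 87;0 0 30 0 0 0 87;0 0 15 0 0 0 87;0 0 8 0 0 0 87;0 0 0 0 0 0 87'; python3 go.py 542 -66 68 40
```

```text
time_s: 9.62
position: [0.54, -0.0647, 0.0665]
tcp_rot: [[0.765, 0.644, -0.001], [0.644, -0.765, 0.0], [-0.0, -0.0, -1.0]]
force: [-0.6, 0.3, -0.4]
opening: 0.999
grasp_force: 0.0
t 9.625 p [540.  -64.7  66.5] phi 40.06 tilt [-0.001  0.    -1.   ] F [-0.6  0.3 -0.4] op 86.9 gf 0.0
turn az 0.001 shift [ 0.7  2.3 -1.5]
```

```bash
python3 -m jog '0 0 -2 0 0 0 50;0 0 0 0 0 0 50;0 0 0 0 0 0 50;0 0 0 0 0 0 50;0 0 0 0 0 0 50;0 0 0 0 0 0 50;0 0 -6 0 0 0 50;0 0 -12 0 0 0 50;0 0 -25 0 0 0 50;0 0 -30 0 0 0 50;0 0 0 0 0 0 50'; python3 go.py 514 226 130 40;python3 - <<'E'
from h import *
t=capture("top");s=capture("scene")
for c in("top","scene"):
    for n in("mould_a",): print(c,n,[(np.round(r["at"],3).tolist(),round(r["conf"],2)) for r in place_of(c,n)][:6])
E
```

```text
time_s: 11.0
position: [0.5417, -0.0654, 0.1443]
tcp_rot: [[0.766, 0.643, 0.005], [0.643, -0.766, -0.002], [0.003, 0.005, -1.0]]
force: [0.6, -0.7, 0.4]
opening: 0.689
grasp_force: 30.0
t 11.0 p [541.7 -65.4 144.3] phi 40.04 tilt [ 0.005 -0.002 -1.   ] F [ 0.6 -0.7  0.4] op 59.9 gf 30.0
turn az 0.001 shift [ 166.1 -241.    14.3]
top mould_a [([0.432, 0.233, 0.003], 0.8), ([0.446, -0.079, -0.002], 0.61)]
scene mould_a [([0.442, -0.084, -0.001], 0.73), ([0.542, -0.065, 0.007], 0.58), ([0.436, 0.232, -0.0], 0.56), ([0.543, -0.063, 0.092], 0.45)]
```

```bash
python3 -m jog '28 -40 4 0 0 0 50;34 -50 4 0 0 0 50;34 -50 4 0 0 0 50;34 -50 2 0 0 0 50;24 -36 0 0 0 0 50;12 -15 0 0 0 0 50;0 0 0 0 0 0 50'; python3 go.py 514 226 53 40;  python3 - <<'E'
from h import *
t=capture("top");s=capture("scene")
for c in("top","scene"):
    for n in("sheet","sheet_grip"): print(c,n,[(np.round(r["at"],3).tolist(),round(r["conf"],2)) for r in place_of(c,n)][:3])
E
```

```text
time_s: 12.08
position: [0.5118, 0.2269, 0.1271]
tcp_rot: [[0.764, 0.645, -0.001], [0.645, -0.764, -0.001], [-0.001, -0.0, -1.0]]
force: [1.0, 0.1, 1.1]
opening: 0.692
grasp_force: 30.0
t 12.075 p [511.8 226.9 127.1] phi 40.17 tilt [-0.001 -0.001 -1.   ] F [1.  0.1 1.1] op 60.2 gf 30.0
turn az 0.003 shift [ 1.1  2.2 74.1]
top sheet [([0.47, 0.188, -0.001], 0.87), ([0.442, -0.081, -0.002], 0.45), ([0.434, 0.645, 0.003], 0.29)]
top sheet_grip [([0.456, 0.057, 0.038], 0.65)]
scene sheet [([0.468, 0.189, -0.0], 0.81)]
scene sheet_grip [([0.459, 0.062, 0.041], 0.7)]
```

```bash
python3 -m jog '1 2 30 0 0 0 50;0 0 26 0 0 0 50;0 0 14 0 0 0 50;0 0 5 0 0 0 50;0 0 0 0 0 0 50;0 0 0 0 0 0 87;0 0 0 0 0 0 87;0 0 0 0 0 0 87;0 0 -20 0 0 0 87;0 0 -40 0 0 0 87;0 0 -30 0 0 0 87;0 0 0 0 0 0 87'; python3 go.py 443 -81 110 40 443 -81 49 40
```

```text
time_s: 13.88
position: [0.5158, 0.226, 0.1453]
tcp_rot: [[0.766, 0.643, 0.006], [0.643, -0.766, 0.001], [0.005, 0.003, -1.0]]
force: [-0.7, 0.5, -0.0]
opening: 0.999
grasp_force: 0.0
t 13.875 p [515.8 226.  145.3] phi 40.05 tilt [ 0.006  0.001 -1.   ] F [-0.7  0.5 -0. ] op 86.9 gf 0.0
turn az 0.001 shift [-253.1  188.4   35.3]
turn az -0.0 shift [ 0.  0. 61.]
```

```bash
python3 -m jog '-42 31 0 0 0 0 87;-42 31 0 0 0 0 87;-42 31 5 0 0 0 87;-42 31 10 0 0 0 87;-42 31 10 0 0 0 87;-42 33 10 0 0 0 87;0 0 25 0 0 0 87;0 0 20 0 0 0 87;0 0 11 0 0 0 87;0 0 5 0 0 0 87;0 0 0 0 0 0 87'; python3 go.py 443 -81 49 40
```

```text
time_s: 15.25
position: [0.4421, -0.0802, 0.0466]
tcp_rot: [[0.765, 0.644, -0.0], [0.644, -0.765, 0.0], [-0.0, -0.0, -1.0]]
force: [-0.4, 0.3, 0.6]
opening: 0.999
grasp_force: 0.0
t 15.25 p [442.1 -80.2  46.6] phi 40.08 tilt [-0.  0. -1.] F [-0.4  0.3  0.6] op 86.9 gf 0.0
turn az 0.001 shift [ 0.2  1.2 -2.4]
```

```bash
python3 -m jog '0 0 0 0 0 0 50;0 0 0 0 0 0 50;0 0 0 0 0 0 50;0 0 0 0 0 0 50;0 0 0 0 0 0 50;0 0 -8 0 0 0 50;0 0 -20 0 0 0 50;0 0 -35 0 0 0 50;0 0 -37 0 0 0 50;0 0 0 0 0 0 50'; python3 go.py 425 151 135 40 425 151 53 40; python3 - <<'E'
from h import *
t=capture("top");s=capture("scene")
for c in("top","scene"):
    for n in("sheet","mould_a"): print(c,n,[(np.round(r["at"],3).tolist(),round(r["conf"],2)) for r in place_of(c,n)][:5])
E
```

```text
time_s: 16.5
position: [0.4436, -0.0811, 0.1492]
tcp_rot: [[0.766, 0.643, 0.006], [0.643, -0.766, -0.003], [0.003, 0.006, -1.0]]
force: [0.2, 0.3, -0.4]
opening: 0.687
grasp_force: 30.0
t 16.5 p [443.6 -81.1 149.2] phi 40.05 tilt [ 0.006 -0.003 -1.   ] F [ 0.2  0.3 -0.4] op 59.8 gf 30.0
turn az 0.001 shift [ 134.9 -189.8   14.2]
turn az -0.0 shift [ 0.  0. 82.]
top sheet [([0.47, 0.189, -0.0], 0.96)]
top mould_a [([0.432, 0.234, 0.003], 0.75), ([0.542, -0.069, 0.003], 0.69), ([0.445, -0.079, 0.101], 0.37), ([0.676, 0.204, 0.004], 0.26)]
scene sheet []
scene mould_a [([0.542, -0.067, 0.006], 0.61), ([0.516, 0.226, 0.002], 0.6), ([0.442, -0.086, 0.098], 0.57), ([0.436, 0.232, 0.001], 0.56)]
```

```bash
python3 -m jog '25 -36 3 0 0 0 50;34 -48 3 0 0 0 50;34 -48 3 0 0 0 50;28 -40 3 0 0 0 50;14 -18 2 0 0 0 50;0 0 0 0 0 0 50'; python3 go.py 425 151 51 40
```

```text
time_s: 17.55
position: [0.4224, 0.1531, 0.1318]
tcp_rot: [[0.763, 0.646, -0.002], [0.646, -0.763, -0.0], [-0.002, -0.001, -1.0]]
force: [0.2, -0.1, -0.7]
opening: 0.69
grasp_force: 30.0
t 17.55 p [422.4 153.1 131.8] phi 40.24 tilt [-0.002 -0.    -1.   ] F [ 0.2 -0.1 -0.7] op 60.0 gf 30.0
turn az 0.004 shift [ 0.7  3.3 80.8]
```

```bash
python3 -m jog '0 2 30 0 0 0 50;0 0 30 0 0 0 50;0 0 14 0 0 0 50;0 0 6 0 0 0 50;0 0 0 0 0 0 50;0 0 0 0 0 0 87;0 0 0 0 0 0 87;0 0 0 0 0 0 87;0 0 -20 0 0 0 87;0 0 -40 0 0 0 87;0 0 -30 0 0 0 87;0 0 0 0 0 0 87'; python3 go.py 542 -67 110 40 542 -67 48 40
```

```text
time_s: 19.05
position: [0.426, 0.1505, 0.1448]
tcp_rot: [[0.765, 0.644, 0.006], [0.644, -0.765, 0.001], [0.005, 0.003, -1.0]]
force: [0.1, -0.7, -0.6]
opening: 0.996
grasp_force: 0.0
t 19.05 p [426.  150.5 144.8] phi 40.05 tilt [ 0.006  0.001 -1.   ] F [ 0.1 -0.7 -0.6] op 86.6 gf 0.0
turn az 0.001 shift [-50.9 241.2  34.8]
turn az -0.0 shift [ 0.  0. 62.]
```

```bash
python3 -m jog '-10 48 3 0 0 0 87;-10 48 5 0 0 0 87;-10 48 7 0 0 0 87;-10 48 10 0 0 0 87;-11 49 10 0 0 0 87;0 0 25 0 0 0 87;0 0 20 0 0 0 87;0 0 11 0 0 0 87;0 0 5 0 0 0 87;0 0 0 0 0 0 87'; python3 go.py 542 -67 48 40
```

```text
time_s: 20.3
position: [0.5405, -0.0668, 0.0466]
tcp_rot: [[0.765, 0.644, -0.0], [0.644, -0.765, 0.0], [-0.0, -0.0, -1.0]]
force: [-0.3, 0.4, 0.4]
opening: 1.004
grasp_force: 0.0
t 20.3 p [540.5 -66.8  46.6] phi 40.06 tilt [-0.  0. -1.] F [-0.3  0.4  0.4] op 87.3 gf 0.0
turn az 0.001 shift [ 1.   1.1 -1.4]
```

```bash
python3 -m jog '0 0 0 0 0 0 50;0 0 0 0 0 0 50;0 0 0 0 0 0 50;0 0 0 0 0 0 50;0 0 0 0 0 0 50;0 0 -8 0 0 0 50;0 0 -20 0 0 0 50;0 0 -35 0 0 0 50;0 0 -37 0 0 0 50;0 0 0 0 0 0 50'; python3 go.py 507 144 130 40; python3 - <<'E'
from h import *
t=capture("top");s=capture("scene")
for c in("top","scene"):
    for n in("sheet","mould_a"): print(c,n,[(np.round(r["at"],3).tolist(),round(r["conf"],2)) for r in place_of(c,n)][:5])
E
```

```text
time_s: 21.55
position: [0.5425, -0.0677, 0.1497]
tcp_rot: [[0.766, 0.643, 0.006], [0.643, -0.766, -0.002], [0.004, 0.006, -1.0]]
force: [0.1, -0.4, -0.8]
opening: 0.694
grasp_force: 30.0
t 21.55 p [542.5 -67.7 149.7] phi 40.04 tilt [ 0.006 -0.002 -1.   ] F [ 0.1 -0.4 -0.8] op 60.3 gf 30.0
turn az 0.001 shift [ 108.9 -185.    19.7]
top sheet [([0.468, 0.19, -0.0], 0.92)]
top mould_a [([0.427, 0.152, 0.002], 0.78), ([0.434, 0.234, 0.002], 0.58), ([0.516, 0.223, 0.006], 0.54)]
scene sheet [([0.471, 0.189, 0.001], 0.67)]
scene mould_a [([0.424, 0.146, 0.0], 0.79), ([0.518, 0.228, 0.002], 0.69), ([0.542, -0.066, 0.104], 0.66), ([0.438, 0.234, -0.003], 0.65)]
```

```bash
python3 -m jog '20 -35 4 0 0 0 50;28 -48 4 0 0 0 50;28 -48 4 0 0 0 50;22 -38 4 0 0 0 50;11 -16 3 0 0 0 50;0 0 0 0 0 0 50'; python3 go.py 507 144 51 40
```

```text
time_s: 22.6
position: [0.504, 0.1459, 0.1267]
tcp_rot: [[0.764, 0.646, -0.002], [0.646, -0.764, -0.0], [-0.002, -0.001, -1.0]]
force: [-0.1, 0.5, 0.2]
opening: 0.691
grasp_force: 30.0
t 22.6 p [504.  145.9 126.7] phi 40.21 tilt [-0.002 -0.    -1.   ] F [-0.1  0.5  0.2] op 60.1 gf 30.0
turn az 0.004 shift [ 1.1  3.4 75.7]
```

```bash
python3 -m jog '1 2 28 0 0 0 50;0 0 28 0 0 0 50;0 0 13 0 0 0 50;0 0 6 0 0 0 50;0 0 0 0 0 0 50;0 0 0 0 0 0 87;0 0 0 0 0 0 87;0 0 0 0 0 0 87;0 0 -20 0 0 0 87;0 0 -40 0 0 0 87;0 0 -40 0 0 0 87;0 0 -10 0 0 0 87'
python3 -m jog '-20 40 0 0 0 0.157 87;-20 40 0 0 0 0.157 87;0 40 0 0 0 0.157 87;0 30 0 0 0 0.157 87;0 30 0 0 0 0.157 87;0 0 0 0 0 0 87'; python3 - <<'E'
from h import *
t=capture("top");s=capture("scene")
for c in("top","scene"):
    for n in("sheet","sheet_grip","mould_a","occ_mid"): print(c,n,[(np.round(r["at"],3).tolist(),round(r["conf"],2)) for r in place_of(c,n)][:5])
a=cv2.resize(s["color"][190:310,280:420][:,:,::-1],None,fx=4,fy=4,interpolation=2)
b=ortho(t,.04,.36,.62,.02,.3,1800);cv2.imwrite("pics/p1.png",a);cv2.imwrite("pics/p2.png",b)
E
python3 go.py 457 58 80 -5 457 58 28 -5
```

```text
time_s: 24.1
position: [0.5085, 0.144, 0.1654]
tcp_rot: [[0.765, 0.643, 0.006], [0.644, -0.765, 0.0], [0.004, 0.003, -1.0]]
force: [0.4, 0.2, -0.2]
opening: 0.997
grasp_force: 0.0
time_s: 24.85
position: [0.5448, -0.0422, 0.1619]
tcp_rot: [[0.996, -0.089, -0.001], [-0.089, -0.996, 0.0], [-0.001, -0.0, -1.0]]
force: [0.7, 0.3, -0.7]
opening: 0.999
grasp_force: 0.0
top sheet [([0.466, 0.191, 0.001], 0.6)]
top sheet_grip [([0.457, 0.057, 0.035], 0.56)]
top mould_a [([0.433, 0.234, 0.004], 0.81), ([0.425, 0.15, 0.003], 0.66), ([0.51, 0.144, 0.004], 0.66), ([0.518, 0.226, 0.002], 0.65)]
top occ_mid [([0.497, 0.433, 0.121], 0.8)]
scene sheet [([0.469, 0.19, -0.002], 0.94)]
scene sheet_grip [([0.459, 0.058, 0.043], 0.94)]
scene mould_a [([0.509, 0.144, 0.007], 0.82), ([0.426, 0.146, 0.0], 0.74), ([0.516, 0.226, 0.003], 0.69), ([0.434, 0.236, 0.001], 0.58)]
scene occ_mid [([0.503, 0.432, 0.125], 0.78)]
t 25.35 p [544.8 -39.9 162.8] phi -4.87 tilt [ 0.  0. -1.] F [-0.   0.2  1.1] op 86.5 gf 0.0
turn az 0.002 shift [-96.  -89.8  82.8]
turn az -0.0 shift [ 0. -0. 52.]
```

View pics/p1.png

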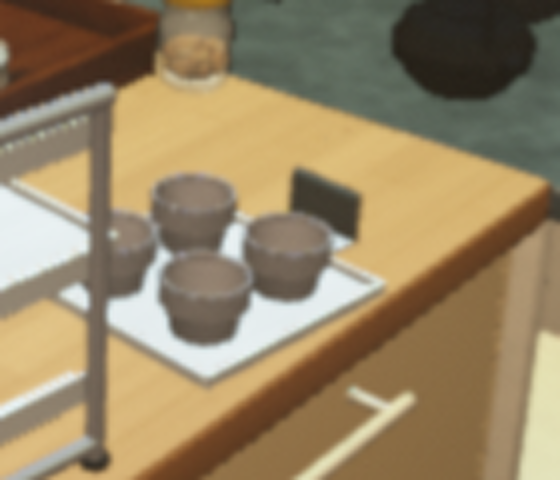

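View pics/p2.png

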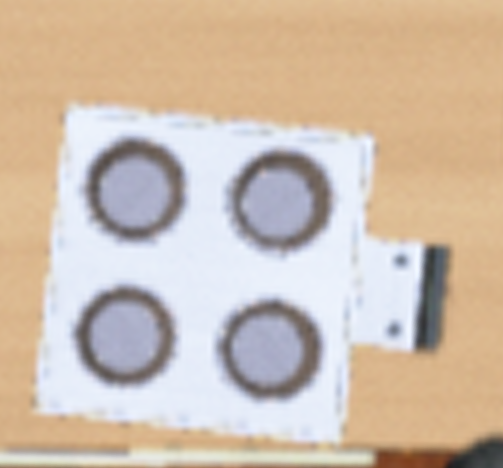

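The pictures show all four moulds upright and clear of each other on the sheet. The grip plate is at px 420-448 by 245-350 in the ortho, which puts it near (0.457, 0.058). Next I'll grasp it.

```bash
python3 -m jog '-32 -30 10 0 0 0 34;-32 -30 20 0 0 0 34;-32 -30 20 0 0 0 34;0 0 20 0 0 0 34;0 0 12 0 0 0 34;0 0 0 0 0 0 34;0 0 0 0 0 0 34'; python3 go.py 457 58 30 -5.3
```

```text
time_s: 26.22
position: [0.4579, 0.057, 0.0811]
tcp_rot: [[0.996, -0.087, 0.001], [-0.087, -0.996, -0.0], [0.001, 0.0, -1.0]]
force: [0.7, -0.4, 0.8]
opening: 0.405
grasp_force: 0.0
t 26.225 p [457.9  57.   81.1] phi -4.97 tilt [ 0.001 -0.    -1.   ] F [ 0.7 -0.4  0.8] op 35.3 gf 0.0
turn az 0.006 shift [-1.  -0.9 51.1]
```

```bash
python3 -m jog '-1 -1 20 0 0 0.005 34;0 0 20 0 0 0 34;0 0 8 0 0 0 34;0 0 3 0 0 0 34;0 0 0 0 0 0 34'; python3 go.py
```

```text
time_s: 26.85
position: [0.4564, 0.0584, 0.0301]
tcp_rot: [[0.996, -0.091, 0.001], [-0.091, -0.996, -0.0], [0.001, 0.0, -1.0]]
force: [-0.4, -0.1, -0.4]
opening: 0.394
grasp_force: 0.0
t 26.85 p [456.4  58.4  30.1] phi -5.23 tilt [ 0.001 -0.    -1.   ] F [-0.4 -0.1 -0.4] op 34.3 gf 0.0
```

```bash
python3 -m jog '0 0 0 0 0 0 0;0 0 0 0 0 0 0;0 0 0 0 0 0 0;0 0 0 0 0 0 0;0 0 0 0 0 0 0;0 0 -3 0 0 0 0;0 0 -5 0 0 0 0;0 0 -6 0 0 0 0;0 0 -8 0 0 0 0;0 0 -8 0 0 0 0;0 0 0 0 0 0 0;0 0 0 0 0 0 0'; python3 go.py; python3 - <<'E'
from h import *
t=capture("top");s=capture("scene")
print(np.round(read_state()["moment"],2))
for c in("top","scene"):
    for n in("sheet","sheet_grip","mould_a"): print(c,n,[(np.round(r["at"],3).tolist(),round(r["conf"],2)) for r in place_of(c,n)][:5])
a=cv2.resize(s["color"][170:310,270:430][:,:,::-1],None,fx=4,fy=4,interpolation=2);cv2.imwrite("pics/q1.png",a)
E
```

```text
time_s: 28.35
position: [0.4561, 0.0585, 0.0599]
tcp_rot: [[0.996, -0.091, 0.0], [-0.091, -0.996, -0.0], [0.0, 0.0, -1.0]]
force: [0.1, -0.6, -1.8]
opening: 0.114
grasp_force: 30.0
t 28.35 p [456.1  58.5  59.9] phi -5.23 tilt [ 0. -0. -1.] F [ 0.1 -0.6 -1.8] op 9.9 gf 30.0
[-0.22  0.04 -0.  ]
top sheet [([0.467, 0.188, 0.027], 0.58)]
top sheet_grip []
top mould_a [([0.432, 0.234, 0.031], 0.7), ([0.513, 0.223, 0.035], 0.52), ([0.506, 0.141, 0.032], 0.49), ([0.425, 0.15, 0.03], 0.37)]
scene sheet [([0.468, 0.189, 0.03], 0.76), ([0.688, -0.092, 0.003], 0.73)]
scene sheet_grip [([0.459, 0.058, 0.072], 0.88), ([0.466, 0.188, 0.031], 0.39)]
scene mould_a [([0.429, 0.231, 0.028], 0.93), ([0.423, 0.147, 0.028], 0.74), ([0.513, 0.228, 0.029], 0.52)]
```

View pics/q1.png

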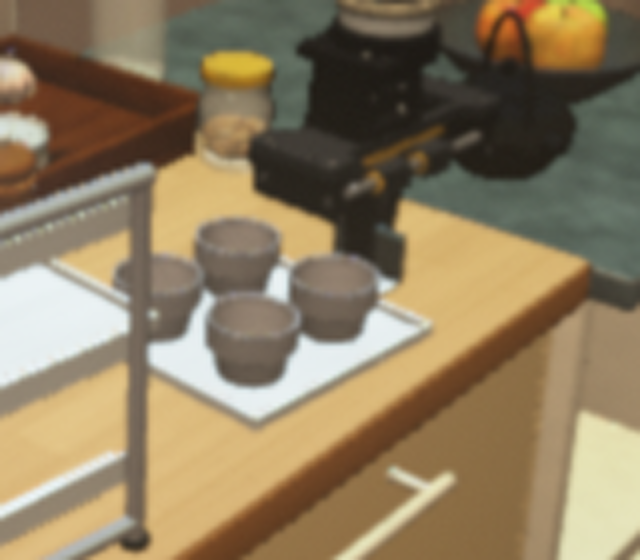

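The sheet is held level with all four moulds standing on it. Now I'll raise it to rail height and align it in front of the rack.

```bash
python3 -m jog '0 0 -8 0 0 0 0;0 0 -16 0 0 0 0;0 0 -20 0 0 0 0;0 0 -20 0 0 0 0;0 0 -20 0 0 0 0;0 0 -20 0 0 0 0;0 0 -20 0 0 0 0;0 0 -20 0 0 0 0;0 0 -20 0 0 0 0;0 0 -14 0 0 0 0;0 0 -7 0 0 0 0;0 0 0 0 0 0 0';python3 -m jog '0 0 0 0 0 0.01 0;0 0 0 0 0 0.01 0;0 0 0 0 0 0.008 0;0 0 0 0 0 0 0'; python3 go.py 465.6 126 244 -6.9
```

```text
time_s: 30.25
position: [0.4559, 0.0585, 0.2452]
tcp_rot: [[0.996, -0.091, 0.001], [-0.091, -0.996, -0.0], [0.001, 0.0, -1.0]]
force: [-0.4, 0.2, -2.1]
opening: 0.114
grasp_force: 30.0
time_s: 30.75
position: [0.456, 0.0585, 0.2445]
tcp_rot: [[0.993, -0.119, -0.001], [-0.119, -0.993, 0.0], [-0.001, -0.0, -1.0]]
force: [0.9, 0.1, -2.5]
opening: 0.11
grasp_force: 30.0
t 30.75 p [456.   58.5 244.5] phi -6.84 tilt [-0.001  0.    -1.   ] F [ 0.9  0.1 -2.5] op 9.6 gf 30.0
turn az 0.001 shift [  1.5 -68.1   0.5]
```

```bash
python3 -m jog '1 -5 0 0 0 0 0;0 -10 0 0 0 0 0;0 -12 0 0 0 0 0;0 -12 0 0 0 0 0;0 -10 0 0 0 0 0;0 -6 0 0 0 0 0;0 -3 0 0 0 0 0;0 0 0 0 0 0 0;0 0 0 0 0 0 0';python3 go.py; python3 - <<'E'
from h import *
t=capture("top");s=capture("scene")
for c in("top","scene"):
    for n in("sheet","home_high","occ_mid","rack","home_mid"): print(c,n,[(np.round(r["at"],3).tolist(),round(r["conf"],2)) for r in place_of(c,n)][:3])
rect("top",t,"sheet",.224)
a=ortho(t,.232,.36,.66,.14,.56,1900);cv2.imwrite("pics/r1.png",a)
a=cv2.resize(s["color"][150:340,180:400][:,:,::-1],None,fx=3,fy=3,interpolation=2);cv2.imwrite("pics/r2.png",a)
E
```

```text
time_s: 31.88
position: [0.464, 0.1158, 0.2448]
tcp_rot: [[0.993, -0.119, -0.0], [-0.119, -0.993, -0.0], [-0.0, 0.0, -1.0]]
force: [-0.2, 0.1, -2.2]
opening: 0.112
grasp_force: 30.0
t 31.875 p [464.  115.8 244.8] phi -6.85 tilt [-0. -0. -1.] F [-0.2  0.1 -2.2] op 9.7 gf 30.0
top sheet [([0.479, 0.245, 0.214], 0.76)]
top home_high [([0.433, 0.641, 0.002], 0.64)]
top occ_mid [([0.501, 0.433, 0.125], 0.74)]
top rack []
top home_mid [([0.437, 0.209, 0.217], 0.32)]
scene sheet [([0.481, 0.243, 0.214], 0.98), ([0.519, 0.198, 0.221], 0.7)]
scene home_high [([0.502, 0.436, 0.203], 0.94), ([0.502, 0.432, 0.124], 0.69)]
scene occ_mid []
scene rack []
scene home_mid []
top sheet 0.57 1996 [477.6 241.3] [176.1 176.2] 83.05
top sheet 0.52 2924 [495.6 419.8] [164.9 163.1] 84.17
```

View pics/r1.png

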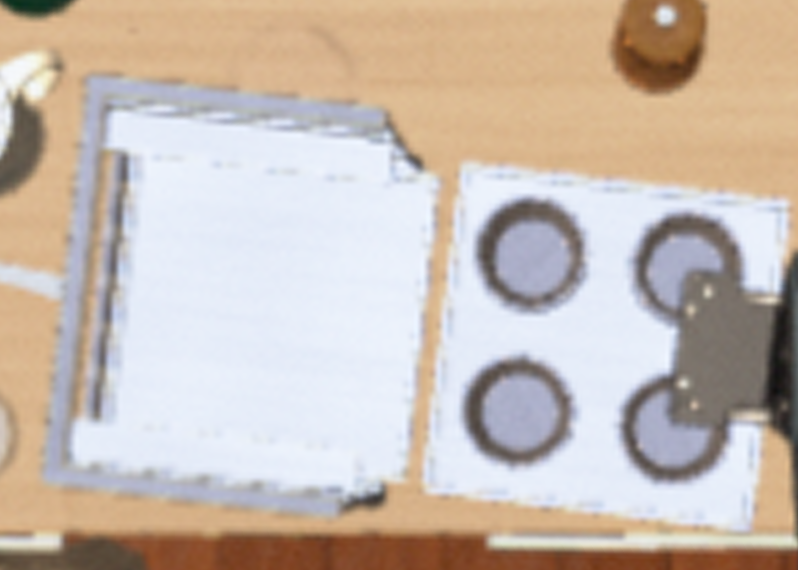

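View pics/r2.png

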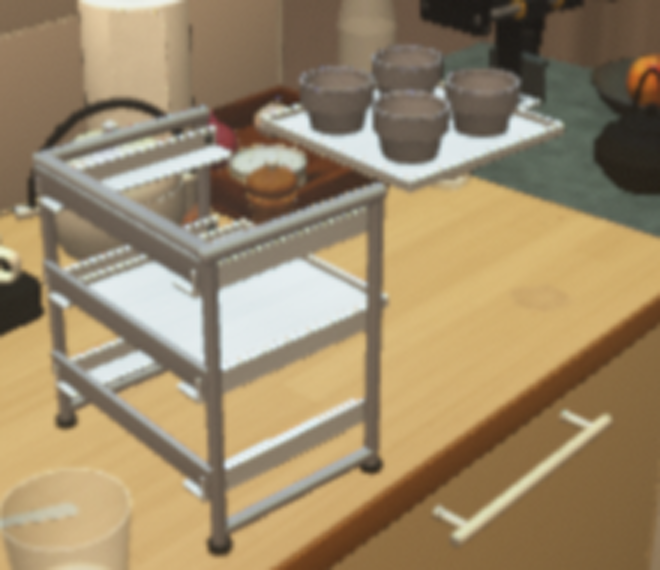

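The top view shows the sheet parallel to the rack (6.6° against 6.4°) and about 2 mm short of the centre line in x. The scene view shows it level and just above the top rails. Inserting.

```bash
python3 -m jog '1 -4 0 0 0 0 0;1 -8 1 0 0 0 0;0 -11 1 0 0 0 0;0 -11 0 0 0 0 0;0 -11 0 0 0 0 0;0 -11 0 0 0 0 0;0 -11 0 0 0 0 0;0 -11 0 0 0 0 0;0 -11 0 0 0 0 0;0 -7 0 0 0 0 0;0 -4 0 0 0 0 0;0 0 0 0 0 0 0';python3 go.py; python3 - <<'E'
from h import *
t=capture("top");s=capture("scene")
for c in("top","scene"):
    for n in("sheet","home_high"): print(c,n,[(np.round(r["at"],3).tolist(),round(r["conf"],2)) for r in place_of(c,n)][:3])
a=ortho(t,.225,.36,.66,.14,.56,1900);cv2.imwrite("pics/u1.png",a)
E
```

```text
time_s: 34.02
position: [0.4778, 0.2152, 0.2427]
tcp_rot: [[0.993, -0.119, -0.0], [-0.119, -0.993, -0.0], [-0.0, 0.0, -1.0]]
force: [0.8, -0.2, -1.7]
opening: 0.114
grasp_force: 30.0
t 34.025 p [477.8 215.2 242.7] phi -6.81 tilt [-0. -0. -1.] F [ 0.8 -0.2 -1.7] op 9.9 gf 30.0
top sheet [([0.492, 0.347, 0.212], 0.92)]
top home_high []
scene sheet [([0.495, 0.343, 0.213], 0.95)]
scene home_high [([0.501, 0.433, 0.202], 0.84)]
```

View pics/u1.png

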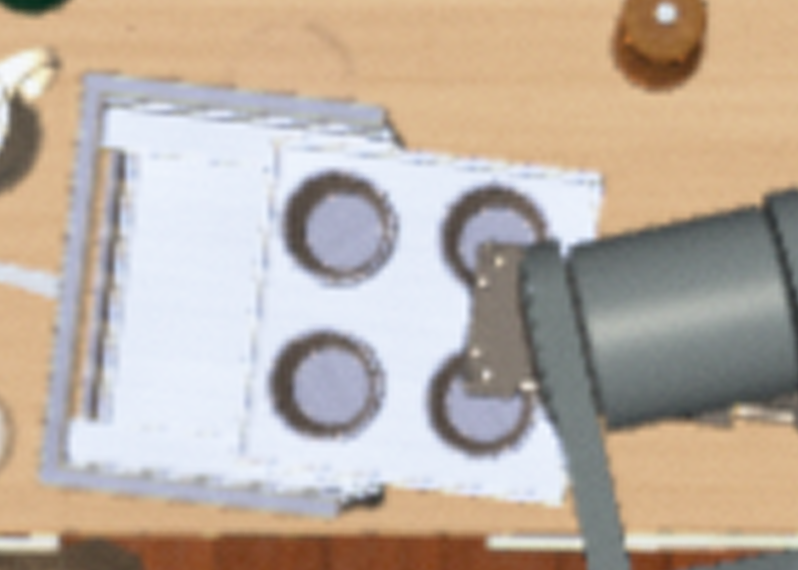

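Side gaps are about 24 mm and 22 mm to the outer faces of the bars, so the sheet is centred. Continuing in, then lowering onto the ledges.

```bash
python3 -m jog '0 -4 0 0 0 0 0;0 -8 0 0 0 0 0;0 -11 0 0 0 0 0;0 -11 0 0 0 0 0;0 -11 0 0 0 0 0;0 -11 0 0 0 0 0;0 -11 0 0 0 0 0;0 -7 0 0 0 0 0;0 -4 0 0 0 0 0;0 0 0 0 0 0 0';python3 go.py;python3 -m jog '0 0 2 0 0 0 0;0 0 2 0 0 0 0;0 0 1 0 0 0 0;0 0 1 0 0 0 0;0 0 1 0 0 0 0;0 0 0 0 0 0 0';python3 go.py;
```

```text
time_s: 35.58
position: [0.4871, 0.2926, 0.2427]
tcp_rot: [[0.993, -0.119, -0.0], [-0.119, -0.993, -0.0], [-0.0, 0.0, -1.0]]
force: [-0.5, 0.2, -2.9]
opening: 0.112
grasp_force: 30.0
t 35.575 p [487.1 292.6 242.7] phi -6.82 tilt [-0. -0. -1.] F [-0.5  0.2 -2.9] op 9.7 gf 30.0
time_s: 36.33
position: [0.4872, 0.2925, 0.2358]
tcp_rot: [[0.993, -0.119, 0.0], [-0.119, -0.993, 0.0], [0.0, -0.0, -1.0]]
force: [0.1, -1.0, -0.5]
opening: 0.114
grasp_force: 30.0
t 36.325 p [487.2 292.5 235.8] phi -6.83 tilt [ 0.  0. -1.] F [ 0.1 -1.  -0.5] op 9.9 gf 30.0
```

```bash
python3 -m jog '0 0 1 0 0 0 0;0 -3 0 0 0 0 0;0 -3 0 0 0 0 0;0 -3 0 0 0 0 0;0 -2 0 0 0 0 0;0 0 0 0 0 0 0';python3 go.py; python3 -m jog '0 -1 0 0 0 0 0;0 -1 0 0 0 0 0;0 0 0 0 0 0 0';python3 go.py
```

```text
time_s: 37.08
position: [0.4886, 0.3038, 0.235]
tcp_rot: [[0.993, -0.119, 0.001], [-0.119, -0.993, 0.001], [0.001, -0.001, -1.0]]
force: [0.6, -0.9, 1.8]
opening: 0.113
grasp_force: 30.0
t 37.075 p [488.6 303.8 235. ] phi -6.82 tilt [ 0.001  0.001 -1.   ] F [ 0.6 -0.9  1.8] op 9.8 gf 30.0
time_s: 37.45
position: [0.4888, 0.3053, 0.235]
tcp_rot: [[0.993, -0.119, 0.0], [-0.119, -0.993, -0.0], [0.0, 0.0, -1.0]]
force: [-0.9, -2.6, 2.8]
opening: 0.115
grasp_force: 30.0
t 37.45 p [488.8 305.3 235. ] phi -6.83 tilt [ 0. -0. -1.] F [-0.9 -2.6  2.8] op 10.0 gf 30.0
```

```bash
for i in 1; do python3 -m jog '0 -1 0 0 0 0 0;0 -1 0 0 0 0 0;0 0 0 0 0 0 0' | grep -E 'position|force'; done; python3 -m jog '0 -1 0 0 0 0 0;0 0 0 0 0 0 0'| grep -E 'position|force'
```

```text
position: [0.489, 0.3074, 0.2349]
force: [0.1, -4.0, 4.7]
grasp_force: 30.0
position: [0.4891, 0.3083, 0.2349]
force: [-0.9, -4.8, 4.9]
grasp_force: 30.0
```

```bash
python3 go.py; python3 - <<'E'
from h import *
for k in range(2):
  t=capture("top");s=capture("scene")
  for c in("top","scene"):
    for n in("sheet","home_high","sheet_grip"): print(c,n,[(np.round(r["at"],3).tolist(),round(r["conf"],2)) for r in place_of(c,n)][:2])
a=ortho(t,.215,.36,.66,.27,.56,1500);b=cv2.resize(s["color"][160:310,190:350][:,:,::-1],None,fx=2.2,fy=2.2,interpolation=2)
o=np.zeros((450,a.shape[1]+b.shape[1],3),np.uint8);o[:a.shape[0],:a.shape[1]]=a;o[:b.shape[0],a.shape[1]:]=b;print(o.shape)
cv2.imwrite("pics/v1.png",o)
E
```

```text
t 38.075 p [489.1 308.3 234.9] phi -6.83 tilt [ 0. -0. -1.] F [-0.9 -4.8  4.9] op 9.8 gf 30.0
top sheet [([0.501, 0.435, 0.206], 0.6)]
top home_high [([0.46, 0.4, 0.206], 0.39)]
top sheet_grip []
scene sheet [([0.504, 0.436, 0.205], 0.69)]
scene home_high [([0.49, 0.306, 0.249], 0.73)]
scene sheet_grip [([0.492, 0.307, 0.248], 0.93)]
top sheet [([0.502, 0.439, 0.201], 0.88)]
top home_high []
top sheet_grip []
scene sheet [([0.504, 0.44, 0.207], 0.92), ([0.552, 0.476, 0.206], 0.3)]
scene home_high []
scene sheet_grip [([0.492, 0.307, 0.247], 0.62), ([0.545, 0.393, 0.215], 0.17)]
(450, 787, 3)
```

View pics/v1.png

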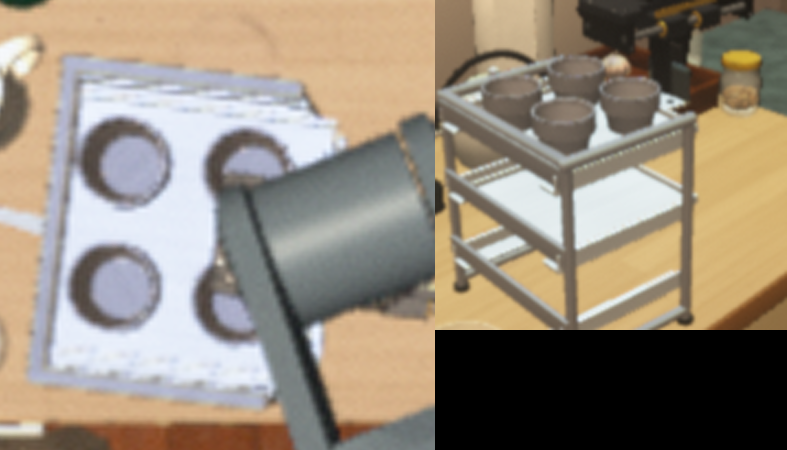

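```bash
python3 -m jog '0 -1 0 0 0 0 0;0 0 0 0 0 0 0'| grep -E 'position|force';python3 -m jog '0 -1 0 0 0 0 0;0 0 0 0 0 0 0'| grep -E 'position|force'; python3 -m jog '0 -1 0 0 0 0 0;0 0 0 0 0 0 0'| grep -E 'position|force'
```

```text
position: [0.4891, 0.3084, 0.235]
force: [-0.2, -7.0, 5.8]
grasp_force: 30.0
position: [0.4892, 0.3084, 0.2349]
force: [-1.1, -9.6, 6.4]
grasp_force: 30.0
position: [0.4892, 0.3085, 0.2349]
force: [-0.5, -11.5, 7.9]
grasp_force: 30.0
```

```bash
python3 -m jog '0 2 0 0 0 0 0;0 0 0 0 0 0 0;0 0 0 0 0 0 30;0 0 0 0 0 0 30;0 0 0 0 0 0 30;0 0 0 0 0 0 30;0 0 -10 0 0 0 30;0 0 -20 0 0 0 30;0 0 -30 0 0 0 30;0 20 -30 0 0 0 30;0 40 -20 0 0 0 30;0 50 0 0 0 0 30'; python3 -m jog '0 50 0 0 0 0 30;0 50 0 0 0 0 30;0 50 0 0 0 0 30;0 50 0 0 0 0 30;0 0 0 0 0 0 30;0 0 0 0 0 0 30' >/dev/null; python3 go.py; python3 - <<'E'
from h import *
for k in range(2):
  t=capture("top");s=capture("scene")
  for c in("top","scene"):
    for n in("sheet","home_high","sheet_grip","mould_a","occ_mid"): print(c,n,[(np.round(r["at"],3).tolist(),round(r["conf"],2)) for r in place_of(c,n)][:4])
a=ortho(t,.215,.36,.66,.27,.56,1500);b=cv2.resize(s["color"][160:310,190:350][:,:,::-1],None,fx=2.2,fy=2.2,interpolation=2)
o=np.zeros((450,a.shape[1]+b.shape[1],3),np.uint8);o[:a.shape[0],:a.shape[1]]=a;o[:b.shape[0],a.shape[1]:]=b
cv2.imwrite("pics/w1.png",o)
E
```

```text
time_s: 41.12
position: [0.4773, 0.1999, 0.3476]
tcp_rot: [[0.993, -0.117, 0.006], [-0.117, -0.993, 0.001], [0.006, -0.002, -1.0]]
force: [0.9, 0.2, 0.0]
opening: 0.349
grasp_force: 0.0
t 41.875 p [452.4   1.8 345.3] phi -6.87 tilt [ 0.001  0.001 -1.   ] F [ 1.   0.3 -0.7] op 30.0 gf 0.0
top sheet [([0.501, 0.438, 0.206], 0.57)]
top home_high []
top sheet_grip [([0.492, 0.306, 0.242], 0.98)]
top mould_a [([0.55, 0.473, 0.212], 0.95), ([0.462, 0.401, 0.205], 0.74), ([0.543, 0.392, 0.205], 0.69), ([0.467, 0.482, 0.208], 0.64)]
top occ_mid []
scene sheet [([0.503, 0.436, 0.126], 0.3)]
scene home_high [([0.687, -0.094, 0.002], 0.62)]
scene sheet_grip [([0.489, 0.308, 0.245], 0.86), ([0.503, 0.433, 0.125], 0.68)]
scene mould_a [([0.458, 0.398, 0.207], 0.91), ([0.542, 0.392, 0.211], 0.77), ([0.553, 0.475, 0.204], 0.7), ([0.467, 0.478, 0.204], 0.69)]
scene occ_mid [([0.504, 0.431, 0.128], 0.91)]
top sheet [([0.504, 0.436, 0.206], 0.73)]
top home_high []
top sheet_grip [([0.49, 0.306, 0.242], 0.74), ([0.434, 0.644, -0.001], 0.22)]
top mould_a [([0.469, 0.483, 0.206], 0.9), ([0.46, 0.4, 0.21], 0.6), ([0.543, 0.392, 0.209], 0.56), ([0.677, 0.207, 0.003], 0.28)]
top occ_mid [([0.461, 0.401, 0.204], 0.44)]
scene sheet [([0.505, 0.439, 0.205], 0.57)]
scene home_high []
scene sheet_grip [([0.493, 0.304, 0.245], 0.96)]
scene mould_a [([0.47, 0.48, 0.205], 0.96), ([0.46, 0.399, 0.206], 0.92), ([0.552, 0.472, 0.207], 0.85), ([0.543, 0.391, 0.212], 0.72)]
scene occ_mid [([0.505, 0.435, 0.125], 0.63)]
```

View pics/w1.png

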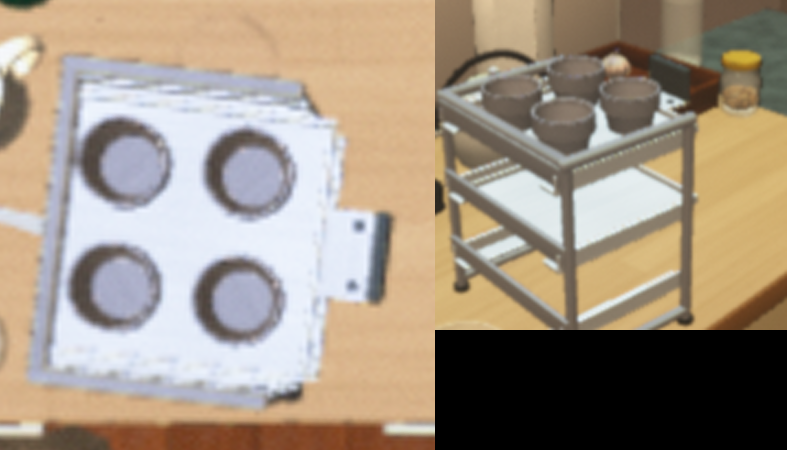

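The sheet is home on the top rails at about (0.503, 0.437, 0.205), with all four moulds upright. The other sheet is still on the middle rails and the arm is clear, so I'm handing in.

```bash
python3 -c "
from rig import *
print(hand_in())"
```

```text
the job is handed in; nothing more can be done
None
```

I unstacked all four moulds, stood them upright on the sheet and slid it against the stop on the highest rails, just above the other sheet, which stayed in place; I handed the job in at about 42 s, and no verdict was returned.

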